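Ready the label printer

ROBOT

A 7-joint arm with a two-finger parallel gripper is mounted at the origin on the work surface. World frame = base frame: x ahead of the robot, y to its left, z up, the work surface at z = 0. Lengths are in m, angles in rad, forces in N, time in s.
With the tool pointing down it reaches from about 0.425 to 0.8 m from the base axis. Payload 8.3 kg.
Tool frame: the origin (TCP) lies midway between the tips of the shut fingers; the grasp point (between the pads) lies 19 mm behind it; z points along the fingers, y is the direction in which the jaws open and shut (so a half turn about z gives the same grasp; the last joint's range is limited). The gripper opens to 85 mm and grips with 20 to 120 N. Pads are 22 mm wide; open, the fingers measure 114 mm over their backs; the gripper's body (76 mm by 85 mm) begins 54 mm behind the grasp point. The pads swing forward as they close: fully open they stand 13 mm farther back than shut.
Start: joints at [1.137, 0.383, 0.016, 1.37, -0.006, 1.388, -0.046], TCP at [0.227, -0.582, 0.231] pointing down, gripper open.
Joint ranges: [-2.95, 2.95], [-0.25, 2.06], [-1.52, 1.56], [0.18, 2.33], [-1.44, 4.58], [0.02, 2.06], [-3.01, 3.01]. Speed limits (rad/s): [2.39, 2.39, 3.01, 3.01, 3.14, 3.14, 3.14].

INTERFACE

Orientations are given as a unit quaternion [x, y, z, w].
In Python, from cell import ctrl gives the robot as it stands.
- The arm moves only by the shell command python3 -m creep 'ROWS' [FORCE]. ROWS is JSON, a list of rows, each an object with "dp": the shift along the tool's x, y, z in cm, a list of three; "twist": the turn, a rotation vector about the tool's x, y, z in rad, a list of three; "fingers": the closure, from 0 (fully open) to 1 (shut). A call has 1 to 12 rows; each row is the pose to reach, as a shift and turn from the pose commanded when the call began, along the tool's axes at that moment; what a row does not reach only later rows make up. A row lasts 1/10 s, in which the tool goes at most 50 mm and 8.59 degrees, less where a joint would pass 70% of its speed; a pose out of reach is approached as far as the arm can. A call with a gripper value outside its range is refused whole. The fingers move at their own pace and stop on an object; FORCE is the grip in N (left out, the last holds). Time passes only in rows, so rows that repeat a pose let the fingers close. It gives the time, the measured TCP pose, the force and the opening at its end, in the units of the state.
- ctrl.state(): the state, without advancing time (a new reading comes with each control period).
- ctrl.snapshot(name): name is "scene" or "top" or "wrist"; returns a dict with "frame" (480x640x3 uint8, red, green, blue), "intrinsics" (3x3 intrinsics, pixels), "rvec" (rotation vector, rad) and "tvec" (3), from world to camera coordinates, as OpenCV has them; the wrist camera has in their place "T_tool_cam" (4x4, takes a point from camera to tool coordinates, whose origin is the TCP and whose axes are the flange's). Camera axes: x right, y down, z forward; pixel columns grow to the right and rows downward; lengths in m; the calibration is good to about 2 mm. A picture is of the moment at which its call begins: read the wrist's pose just before it. There is no depth.
- ctrl.finish_job(): hands the job in, once; it reports no verdict.
The state is a dict: "t": time; "q": joint angles; "joint_velocities": joint speeds; "effort": joint torques, N m; "tool_pos": TCP position; "tcp_rot": TCP orientation; "ft_force": force on the tool from outside, world axes, zero at the start; "wrist_torque": the same for the moment, N m; "opening": opening from 0.0 (shut) to 1.0 (fully open).
Only numpy, scipy, OpenCV 4.12 (cv2) and the standard library are available. Lean on these libraries where they do the work, as an engineer would, in place of code of your own. Each camera call takes 0.05 s, during which the arm holds its last target. There are 200 camera calls.

TASK

A new roll has been dropped into the label printer. Using only the fingertips, push the sliding roll guide in until it holds the roll snugly against the fixed arm, swing the cover over and push it fully shut, then press the round feed button right down and let it come up, leaving the oblong pause key alone. Nothing needs gripping: do not lift the roll out of its cradle, and leave the other things on the table where they are.

Things in the scene. Friction and masses are not known exactly. Their poses are not given: they have to be found in the camera images.
- printer: White and grey desktop label printer, fixed, front towards the robot, turned up to 0.3 rad; 220 mm deep (x -115 to +105 mm), 200 wide (y), lower half 90 mm tall, 135 mm with the cover shut. Origin on the table; its x points to its back, y to the left as seen from the robot, z up. The roll bay (x -60 to +90, y -85 to +85, floor z 20 mm) is open on top while the cover is up.
- front_strip (a point): Middle of the top of the printer's front strip (x -115 to -60 mm, z 90 mm), which carries the feed button and the pause key. The paper strip that runs onto it from the roll is only seen: it cannot be felt.
- fixed_arm (a point): On the inner face (printer y +50 mm) of the upright black fixed arm on the left of the bay, 36 mm wide, top at z 118 mm. The roll must end against this face.
- label_roll: Loose roll of white labels lying in the ribs of the bay, its axis along the printer's y, 96 mm across, 60 mm wide. Origin at its centre, at printer x +12 mm, z 74 mm, so its top is at z 122 mm. At the start up to 12 mm short of the fixed arm. It slides along y when pushed by the guide (1 to 4 N, on top of the guide's own friction).
- guide (a joint): Sliding roll guide, m: 0 = fully out to the printer's right (-y); grows as it moves to the printer's +y. At the start 0.008 to 0.030. The roll is snug between guide and fixed arm at 0.050. Slides with 1.5 N of friction and stays where it is left; it cannot be pushed beyond 0.052.
- guide_push (a point): On the guide's outer (right, -y) face, 10 mm below its top. The guide is an upright black plate 5 mm thick (y), 36 mm wide (x), top at z 118 mm, so its top 28 mm stand above the printer's side walls and can be pushed there to +y. At least 28 mm free between its outer face and the side wall.
- cover (a joint): Cover angle, rad: 0 = shut, flush on the lower half; at the start 1.40 to 1.65 (upright). Stiff hinge: the cover stays where it is left, turns with 0.15 to 0.5 N m (about 1 to 3.5 N at its front edge), no latch, no spring.
- cover_hinge (a point): Middle of the cover's hinge axis, which runs along the printer's y, at printer x +90 mm, z 90 mm.
- cover_front_edge (a point): Middle of the cover's outer front edge, where top and front panels meet. Shut: 150 mm in front of the hinge, 45 mm above it; turns with the cover. The cover is a hollow white shell 150 mm long, 200 wide (y), 45 high. Upright, this edge is uppermost and the flat outer top panel faces the printer's back, where it can be pushed towards the front.
- feed_button (a joint): Feed button travel, m: 0 = up, 0.004 = fully down. Spring: 1.6 N to start, 4.8 N fully down.
- feed_top (a point): Centre of the top of the round feed button, 20 mm across, on the right-hand (-y) end of the front strip, at printer x -88 mm, y -70 mm, z 97 mm, 7 mm proud of the strip; 28 mm in front of the shut cover's front panel. Pressed straight down.
- pause_key (a joint): Pause key travel, m: 0 = up, 0.003 = fully down. To be left alone.
- pause_top (a point): Centre of the top of the oblong pause key, 20 by 9 mm, on the left-hand (+y) end of the front strip, at printer y +76 mm.
- spare_roll: Bystander: spare roll of labels standing on end to the left of the printer, 100 mm across, 60 mm high; origin under its centre.
- marker: Bystander: marker pen lying in front of the printer, 130 mm long, 15 mm thick; origin under its middle.
- gift_box: Bystander: small cardboard box to the right of the printer, 120 by 90 by 45 mm; origin under its centre.
- gift_tin: Bystander: round tin on the left, 100 mm across, 90 mm high; origin under its centre.
- mug: Bystander: white mug on the right, 80 mm across, 95 mm high; origin under its centre.
- tape_dispenser: Bystander: black tape dispenser on the right, 150 by 60 by 102 mm; origin under its middle.
Things that resemble listed ones, but are neither listed nor needed, are in the scene too. Leave any blue, turquoise or yellow look-alike of the label_roll alone.

How it is judged:
On the way, in this order (a step that is already met when the one before it is completed fails the run):
1. the guide has been pushed in until it holds the roll snugly against the fixed arm, cover still up (value of joint guide above 0.0475 m and value of joint cover above 0.5 rad), for 0.2 s.
2. the cover has been pushed fully shut (value of joint cover below 0.02 rad), for 0.2 s.
3. the feed button has been pressed down (value of joint feed_button above 0.003 m), for 0.04 s.
At the end, for the whole second after the job is handed in: Guide over 0.0475 m (under 2.5 mm of play), roll in its cradle (centre 68 to 80 mm above the table, printer y over 16.5 mm) and still, cover within 0.02 rad (3 mm at its front edge) of shut, feed button and pause key up (under 1 mm) (value of joint guide above 0.0475 m and value of joint cover below 0.02 rad and value of joint each of feed_button, pause_key below 0.001 m and z of label_roll in the frame of printer between 0.068 and 0.08 m and y of label_roll in the frame of printer above 0.0165 m and linear speed of label_roll below 0.02 m/s); the robot touches nothing.
It fails at once if the label roll is lifted out of its cradle (z of label_roll in the frame of printer above 0.09 m).
It fails at once if the feed button is pressed while the cover is not shut (value of joint feed_button above 0.002 m and value of joint cover above 0.06 rad).
It fails at once if the pause key is pressed (value of joint pause_key above 0.0015 m).
It fails at once if a bystander is moved by more than 25 mm or lifted (distance of any of spare_roll, marker, gift_box, gift_tin, mug, tape_dispenser from where it was at the start of the episode above 0.025 m).
It also fails if it takes over 58 s, if anything falls off the work surface, if the arm or the gripper's body presses on something with over 40 N, if the wrist force passes 120 N, or if a joint passes its speed limit or range.

## Working session

There is one attempt and no reset: what is moved stays moved. The work goes in short steps, Python scripts to look and compute and a shell command to move; the robot and the scene stay as the last step left them, time stands still between calls to the robot, and variables do not carry over. Pictures are saved under pics/ and viewed, about 8 in all and at most 12, crops included, and the job is handed in when it is done.

```bash
mkdir -p pics; ls
python3 - <<'E'
from cell import ctrl
import cv2,numpy as np,pickle
s=ctrl.state();print(s)
for n in("scene","top"):
    d=ctrl.snapshot(n);pickle.dump(d,open(n+'.pkl','wb'))
    cv2.imwrite(f'pics/{n}0.png',d['frame'][:,:,::-1]);R=cv2.Rodrigues(np.array(d['rvec']))[0]
    print(n,d['intrinsics'],-R.T@np.array(d['tvec']),R)
E
```

```text
pics
{'t': 0.0, 'q': array([ 1.13710468,  0.3842555 ,  0.01636008,  1.37116553, -0.0063066 ,
        1.38820061, -0.04648388]), 'joint_velocities': array([ 0.00014914, -0.00034612, -0.00023394,  0.00027243,  0.00031606,
       -0.00211169,  0.00029416]), 'effort': array([ 6.47856928e-05, -6.27598643e+01,  8.44166055e-01, -3.71830881e+01,
        1.64679007e-02,  1.40812437e-02,  4.60950923e-05]), 'tool_pos': array([ 0.22632939, -0.58203481,  0.2302628 ]), 'tcp_rot': array([ 9.82854450e-01,  1.84380450e-01, -1.94917313e-04, -9.70670429e-04]), 'ft_force': array([-0.32802955, -0.97499696,  1.21867485]), 'wrist_torque': array([ 0.0229504 , -0.01682961, -0.0399325 ]), 'opening': 1.0017735730293829}
scene [[609.688917     0.         314.37775343]
 [  0.         609.688917   250.24376885]
 [  0.           0.           1.        ]] [ 1.37458514 -0.61350571  1.42246394] [[ 0.51766371  0.85552139  0.01036503]
 [ 0.6528156  -0.38712063 -0.65112933]
 [-0.55304255  0.34383248 -0.75889601]]
top [[559.67383911   0.         319.44193819]
 [  0.         559.67383911 241.66620291]
 [  0.           0.           1.        ]] [ 0.33574465 -0.04723736  1.59694886] [[-0.00139678 -0.99973277 -0.02307461]
 [-0.99867125  0.00258325 -0.05146906]
 [ 0.05151492  0.02297206 -0.99840798]]
```

View pics/scene0.png

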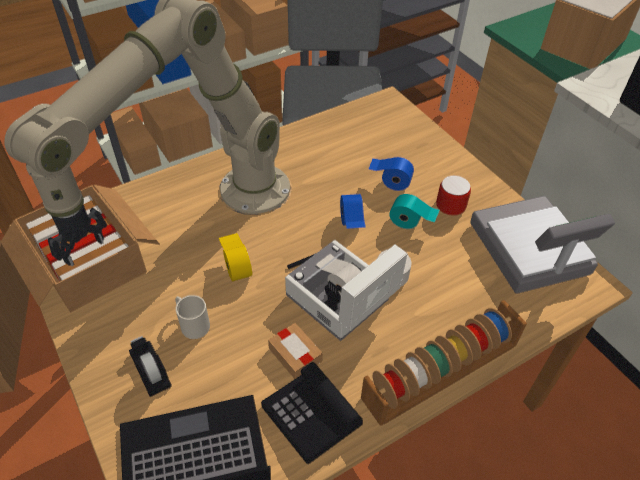

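View pics/top0.png

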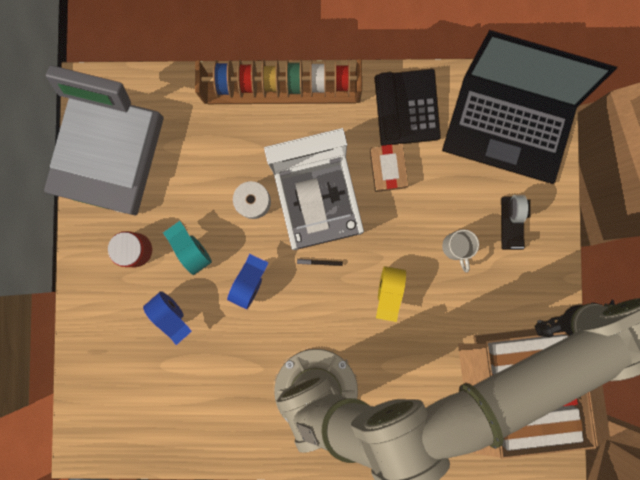

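The scene view shows the printer at about (345,285), cover up, with the gripper over a box on the left. In the top view the printer spans about (265-362, 130-250) with the feed button at about (351,225). The gift box sits at (389,167) and the marker at (322,262). I'll enlarge the printer in both views.

Run:
```python
import cv2,pickle,numpy as np
a=pickle.load(open('top.pkl','rb'))['frame'][122:257,255:375,::-1]
b=pickle.load(open('scene.pkl','rb'))['frame'][230:340,275:415,::-1]
a=cv2.resize(a,None,fx=4.4,fy=4.4,interpolation=cv2.INTER_CUBIC);cv2.imwrite('pics/topc.png',a)
b=cv2.resize(b,None,fx=5,fy=5,interpolation=cv2.INTER_CUBIC);cv2.imwrite('pics/scenec.png',b)
```

```text
(no output)
```

View pics/topc.png

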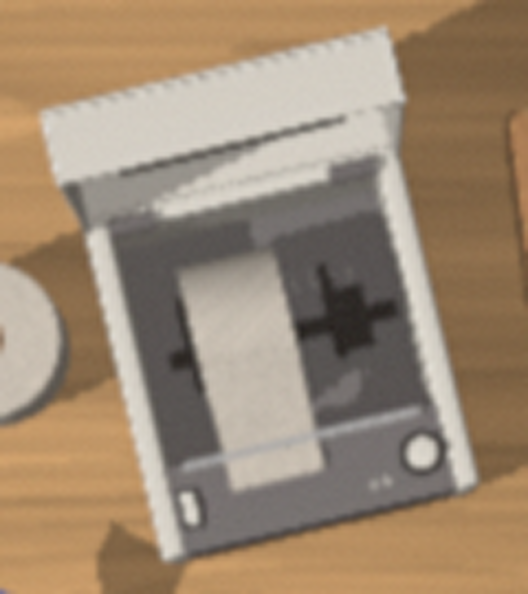

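View pics/scenec.png

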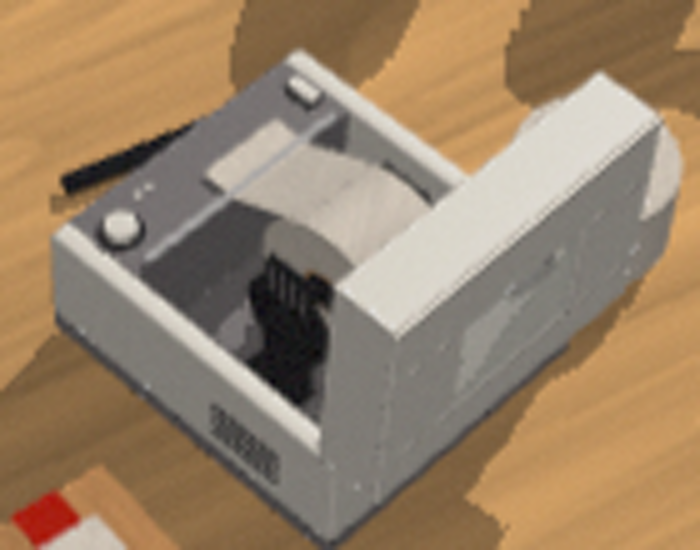

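Enlarged views. Top crop pixels:
- Front corners: (475,488) and (165,560).
- Feed button: (423,452). Pause key: (190,508).
- Cover top edge: (42,110) to (388,28).
- Guide: the black blob around (340,310).

I'll fit the printer pose from these and check it against the given sizes.

```bash
cat > h.py <<'E'
import pickle,cv2,numpy as np
def ray(n,uv,z):
    d=pickle.load(open(n+'.pkl','rb')) if isinstance(n,str) else n
    R=cv2.Rodrigues(np.array(d['rvec']))[0];c=-R.T@np.array(d['tvec'])
    v=R.T@np.linalg.inv(d['intrinsics'])@np.array([*uv,1.])
    return c+v*(z-c[2])/v[2]
T=lambda u,v:(u/4.4+255-.4,v/4.4+122-.4)
S=lambda u,v:(u/5+275-.4,v/5+230-.4)
E
python3 - <<'E'
from h import *
A=[('top',T(475,488),.09,(-115,-100)),('top',T(165,560),.09,(-115,100)),('top',T(423,452),.097,(-88,-70)),
('scene',S(122,224),.097,(-88,-70)),('scene',S(57,232),.09,(-115,-100)),('scene',S(297,52),.09,(-115,100))]
P=np.array([ray(n,u,z)[:2] for n,u,z,_ in A]);M=np.array([a[3] for a in A])/1000
mp,mm=P.mean(0),M.mean(0)
U,s,Vt=np.linalg.svd((M-mm).T@(P-mp));R=(U@Vt).T
if np.linalg.det(R)<0: print('refl')
t=mp-R@mm;th=np.arctan2(R[1,0],R[0,0]);print('origin',t,'yaw',th,'scale',s.sum()/((M-mm)**2).sum())
print('resid mm',((P-(M@R.T+t))*1000).round(1).tolist())
pr=lambda p:(R.T@(np.array(p)[:2]-t)*1000).round(1)
print('pause t',pr(ray('top',T(190,508),.095)),'s',pr(ray('scene',S(306,88),.095)))
for z in(.22,.23,.235,.24,.245):print(z,'cover edge',[pr(ray(*a,z)) for a in(('top',T(42,110)),('top',T(388,28)),('scene',S(395,335)),('scene',S(658,125)))])
for n,f in (('guide top L/R scene',[('scene',S(270,258)),('scene',S(328,285))]),('guide top view',[('top',T(320,265)),('top',T(345,355)),('top',T(365,285))])):print(n,[pr(ray(*a,.118)) for a in f])
for x,y in((5,-60),(5,-28),(12,-10),(135,0),(150,0),(-50,0),(-88,-70),(-88,-100)):print((x,y),(R@np.array([x,y])/1000+t).round(4))
np.save('pose.npy',[*t,th])
E
```

```text
origin [ 0.5307259  -0.00744274] yaw 0.23018062674332979 scale 0.9728434046211274
resid mm [[-3.7, 2.3], [-1.7, -2.4], [-1.5, -1.2], [1.3, 0.4], [2.4, 4.6], [3.1, -3.7]]
pause t [-90.   75.6] s [-86.8  76.3]
0.22 cover edge [array([140.1, 100. ]), array([ 139.8, -101.1]), array([127.4, -87.5]), array([129.7, 108.8])]
0.23 cover edge [array([137.7,  99.4]), array([ 137.3, -100.4]), array([132. , -93.3]), array([134.4, 101.3])]
0.235 cover edge [array([136.4,  99. ]), array([ 136.1, -100. ]), array([134.4, -96.1]), array([136.7,  97.6])]
0.24 cover edge [array([135.2,  98.7]), array([134.9, -99.6]), array([136.7, -99. ]), array([139. ,  93.9])]
0.245 cover edge [array([134. ,  98.3]), array([133.6, -99.2]), array([ 139. , -101.9]), array([141.3,  90.2])]
guide top L/R scene [array([ -1.9, -39.7]), array([ 32.5, -30.2])]
guide top view [array([ 33.5, -35.5]), array([-23.3, -37.6]), array([ 15.3, -59.2])]
(5, -60) [ 0.5493 -0.0647]
(5, -28) [ 0.542  -0.0336]
(12, -10) [ 0.5447 -0.0144]
(135, 0) [0.6622 0.0234]
(150, 0) [0.6768 0.0268]
(-50, 0) [ 0.482  -0.0189]
(-88, -70) [ 0.461  -0.0957]
(-88, -100) [ 0.4679 -0.1249]
```

Residuals are under 5 mm. The pause key comes out at (-88,76) as specified, and the cover edge is at x 135, z 0.24, so the cover is upright. Guide outer face is near y = -40. First move: up, shut the fingers, and go across to the right of the guide at z of about 0.2.

```bash
python3 -m creep '[{"dp":[0,0,-5],"twist":[0,0,0],"fingers":1},{"dp":[0,0,-8],"twist":[0,0,0],"fingers":1},{"dp":[48.6,-35,-8],"twist":[0,0,0.14],"fingers":1},{"dp":[48.6,-35,-8],"twist":[0,0,0.14],"fingers":1},{"dp":[48.6,-35,-8],"twist":[0,0,0.14],"fingers":1},{"dp":[48.6,-35,-8],"twist":[0,0,0.14],"fingers":1},{"dp":[48.6,-35,-8],"twist":[0,0,0.14],"fingers":1},{"dp":[48.6,-35,-8],"twist":[0,0,0.14],"fingers":1},{"dp":[48.6,-35,-8],"twist":[0,0,0.14],"fingers":1}]'
python3 -m creep '[{"dp":[0,0,0],"twist":[0,0,0],"fingers":1},{"dp":[0,0,0],"twist":[0,0,0],"fingers":1}]'
```

```text
t: 1.0
tool_pos: [0.4176, -0.2869, 0.3111]
tcp_rot: [0.993, 0.115, -0.0, -0.0]
ft_force: [0.4, -0.3, 0.3]
opening: -0.0
t: 1.2
tool_pos: [0.4176, -0.2877, 0.3111]
tcp_rot: [0.993, 0.117, -0.0, -0.0]
ft_force: [-0.6, -0.8, -0.4]
opening: 0.001
```

```bash
python3 -m creep '[{"dp":[17.9,-17.2,3],"twist":[0,0,0],"fingers":1},{"dp":[17.9,-17.2,3],"twist":[0,0,0],"fingers":1},{"dp":[17.9,-17.2,8],"twist":[0,0,0],"fingers":1},{"dp":[17.9,-17.2,11],"twist":[0,0,0],"fingers":1},{"dp":[17.9,-17.2,11],"twist":[0,0,0],"fingers":1},{"dp":[17.9,-17.2,15],"twist":[0,0,0],"fingers":1},{"dp":[17.9,-17.2,18],"twist":[0,0,0],"fingers":1},{"dp":[17.9,-17.2,18],"twist":[0,0,0],"fingers":1},{"dp":[17.9,-17.2,18],"twist":[0,0,0],"fingers":1}]'
python3 - <<'E'
from cell import ctrl
from h import *
s=ctrl.state();d=ctrl.snapshot('wrist');d['s']=s;pickle.dump(d,open('w.pkl','wb'))
cv2.imwrite('pics/w1.png',d['frame'][:,:,::-1]);print(s['tool_pos'],s['ft_force'])
*t,th=np.load('pose.npy');R=np.array([[np.cos(th),-np.sin(th)],[np.sin(th),np.cos(th)]])
print('in printer',R.T@(s['tool_pos'][:2]-t))
E
```

```text
t: 2.1
tool_pos: [0.5515, -0.0825, 0.1315]
tcp_rot: [0.993, 0.114, -0.001, 0.0]
ft_force: [0.1, 0.3, 1.1]
opening: 0.003
[ 0.55149579 -0.08254177  0.13154485] [0.07303419 0.31603791 1.07885398]
in printer [ 0.00308799 -0.07785703]
```

View pics/w1.png

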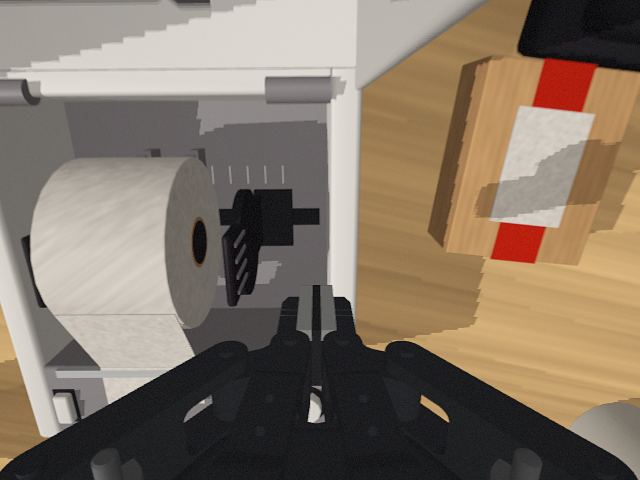

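The wrist view shows the guide plate at columns 222-260, its upper part about rows 225-305, with free space beside the wall (column 330). The tips are at (317,290). I'll cast the plate corners to z = 0.118.

Run:
```python
from h import *
from scipy.spatial.transform import Rotation as Ro
d=pickle.load(open('w.pkl','rb'));s=d['s'];*t,th=np.load('pose.npy');R=np.array([[np.cos(th),-np.sin(th)],[np.sin(th),np.cos(th)]])
W=np.eye(4);W[:3,:3]=Ro.from_quat(s['tcp_rot']).as_matrix();W[:3,3]=s['tool_pos'];C=W@np.array(d['T_tool_cam'])
def c(u,v,z):
    r=C[:3,:3]@np.linalg.inv(d['intrinsics'])@[u,v,1.];p=C[:3,3]+r*(z-C[2,3])/r[2];return (R.T@(p[:2]-t)*1000).round(1)
print('plate top front/back',c(226,305,.118),c(226,232,.118),'right',c(240,300,.118),c(258,225,.118))
print('wall inner',c(328,180,.09),'outer',c(360,180,.09),'roll right edge top',c(190,158,.122),'pause',c(63,405,.095))
K=d['intrinsics'];p=np.linalg.inv(np.array(d['T_tool_cam']))@[0,0,0,1];q=K@p[:3];print('TCP px',q[:2]/q[2])
```

```text
plate top front/back [ -5.1 -34.7] [ 31.2 -37.5] right [ -2.4 -41.5] [ 34.4 -51.8]
wall inner [ 49.4 -83.4] outer [ 49.4 -99.4] roll right edge top [ 64.  -26.3] pause [-84.8  74.3]
TCP px [317.28550117 303.50336128]
```

Plate top x -5 to 31, y -35 to -41, and the walls and pause key match the pose. Now down, then push left.

```bash
python3 -m creep '[{"dp":[0.7,0,2],"twist":[0,0,0],"fingers":1},{"dp":[0.7,0,3.1],"twist":[0,0,0],"fingers":1},{"dp":[0.7,0,3.1],"twist":[0,0,0],"fingers":1},{"dp":[0.7,-1,3.1],"twist":[0,0,0],"fingers":1},{"dp":[0.7,-1.6,3.1],"twist":[0,0,0],"fingers":1},{"dp":[0.7,-2.2,3.1],"twist":[0,0,0],"fingers":1},{"dp":[0.7,-2.8,3.1],"twist":[0,0,0],"fingers":1},{"dp":[0.7,-3.2,3.1],"twist":[0,0,0],"fingers":1},{"dp":[0.7,-3.6,3.1],"twist":[0,0,0],"fingers":1},{"dp":[0.7,-4.0,3.1],"twist":[0,0,0],"fingers":1},{"dp":[0.7,-4.0,3.1],"twist":[0,0,0],"fingers":1}]'; python3 -m creep '[{"dp":[0,-0.3,0],"twist":[0,0,0],"fingers":1},{"dp":[0,-0.4,0],"twist":[0,0,0],"fingers":1},{"dp":[0,-0.4,0],"twist":[0,0,0],"fingers":1}]'
```

```text
t: 3.25
tool_pos: [0.5495, -0.0392, 0.1003]
tcp_rot: [0.993, 0.116, -0.0, -0.0]
ft_force: [0.3, -0.8, -0.5]
opening: -0.001
t: 3.55
tool_pos: [0.5486, -0.036, 0.1002]
tcp_rot: [0.993, 0.115, -0.0, -0.0]
ft_force: [0.3, -0.1, 0.8]
opening: 0.0
```

```bash
python3 -m creep '[{"dp":[0,-0.3,0],"twist":[0,0,0],"fingers":1}]'; python3 -m creep '[{"dp":[0,-0.3,0],"twist":[0,0,0],"fingers":1}]';python3 - <<'E'
from cell import ctrl
from h import *
s=ctrl.state();d=ctrl.snapshot('wrist');d['s']=s;pickle.dump(d,open('w.pkl','wb'))
cv2.imwrite('pics/w2.png',d['frame'][:,:,::-1]);print(s['tool_pos'],s['ft_force'])
E
```

```text
t: 3.65
tool_pos: [0.548, -0.0337, 0.1002]
tcp_rot: [0.993, 0.115, -0.0, 0.0]
ft_force: [0.3, -1.4, 0.4]
opening: 0.003
t: 3.75
tool_pos: [0.5477, -0.0325, 0.1003]
tcp_rot: [0.993, 0.114, 0.0, 0.001]
ft_force: [5.4, -12.3, -2.9]
opening: -0.0
[ 0.54774147 -0.03251636  0.10029738] [  5.36623622 -12.274628    -2.89886718]
```

View pics/w2.png

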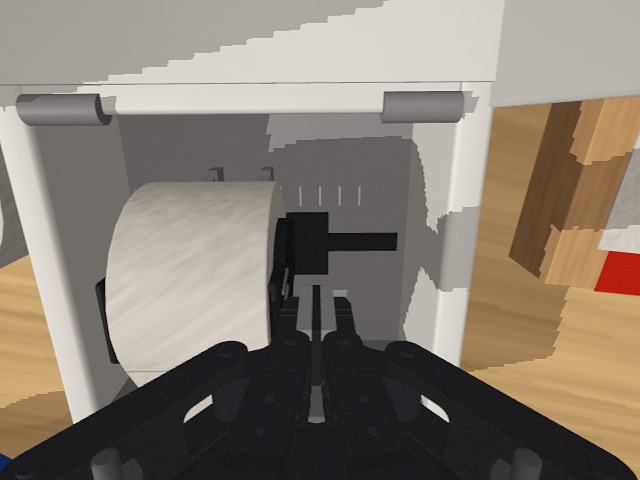

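Force rose to 13 N at the stop. Tool y is -28 mm, so the guide is at about 0.051, and the picture shows the roll tight between guide (column 283) and fixed arm (column 105). I'll hold briefly, back off, and go up and over behind the cover.

```bash
python3 -m creep '[{"dp":[0,0,0],"twist":[0,0,0],"fingers":1},{"dp":[0,0,0],"twist":[0,0,0],"fingers":1},{"dp":[0,0,0],"twist":[0,0,0],"fingers":1},{"dp":[0,2,0],"twist":[0,0,0],"fingers":1},{"dp":[0,2,0],"twist":[0,0,0],"fingers":1},{"dp":[0,2,-5],"twist":[0,0,0],"fingers":1},{"dp":[0,2,-10],"twist":[0,0,0],"fingers":1},{"dp":[0,2,-15],"twist":[0,0,0],"fingers":1},{"dp":[0,2,-20],"twist":[0,0,0],"fingers":1},{"dp":[0,2,-20],"twist":[0,0,0],"fingers":1},{"dp":[0,2,-20],"twist":[0,0,0],"fingers":1}]'; python3 -m creep '[{"dp":[5,-2.5,0],"twist":[0,0,0],"fingers":1},{"dp":[10,-4.8,0],"twist":[0,0,0],"fingers":1},{"dp":[15.6,-4.8,0],"twist":[0,0,0],"fingers":1},{"dp":[15.6,-4.8,0],"twist":[0,0,0],"fingers":1},{"dp":[15.6,-4.8,0],"twist":[0,0,0],"fingers":1},{"dp":[15.6,-4.8,0],"twist":[0,0,0],"fingers":1}]'
python3 - <<'E'
from cell import ctrl
from h import *
s=ctrl.state();d=ctrl.snapshot('scene');pickle.dump(d,open('s2.pkl','wb'))
cv2.imwrite('pics/s2.png',cv2.resize(d['frame'][130:350,255:455,::-1],None,fx=2.7,fy=2.7));print(s['tool_pos'],s['ft_force'])
*t,th=np.load('pose.npy');R=np.array([[np.cos(th),-np.sin(th)],[np.sin(th),np.cos(th)]])
print('in printer',R.T@(s['tool_pos'][:2]-t))
E
```

```text
t: 4.9
tool_pos: [0.5524, -0.0485, 0.3017]
tcp_rot: [0.993, 0.116, 0.001, 0.0]
ft_force: [0.9, 0.4, -1.9]
opening: -0.004
t: 5.5
tool_pos: [0.6921, 0.0333, 0.2982]
tcp_rot: [0.993, 0.116, -0.002, -0.0]
ft_force: [-0.7, 0.2, 1.0]
opening: -0.001
[0.69214419 0.03331455 0.29816087] [-0.71413094  0.20178029  0.98379265]
in printer [0.16645983 0.00285419]
```

View pics/s2.png

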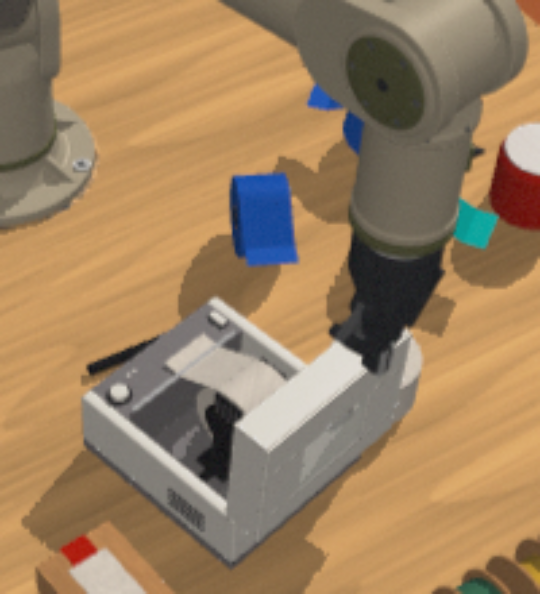

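The tips are behind the upright cover (about (380,350) in the crop) and the guide is still in. Now down behind the panel and along the arc.

```bash
python3 -m creep '[{"dp":[0,0,5],"twist":[0,0,0],"fingers":1},{"dp":[0,0,8.9],"twist":[0,0,0],"fingers":1},{"dp":[0,0,8.9],"twist":[0,0,0],"fingers":1},{"dp":[-1,0,8.9],"twist":[0,0,0],"fingers":1},{"dp":[-2,0,8.8],"twist":[0,0,0],"fingers":1},{"dp":[-3.6,0,8.4],"twist":[0,0,0],"fingers":1},{"dp":[-5.3,0,8.1],"twist":[0,0,0],"fingers":1},{"dp":[-7,0,8.1],"twist":[0,0,0],"fingers":1},{"dp":[-8.6,0,8.2],"twist":[0,0,0],"fingers":1}]'; python3 -m creep '[{"dp":[-1.6,0,0.4],"twist":[0,0,0],"fingers":1},{"dp":[-3.2,0,0.9],"twist":[0,0,0],"fingers":1},{"dp":[-4.7,0,1.8],"twist":[0,0,0],"fingers":1},{"dp":[-6.1,0,2.7],"twist":[0,0,0],"fingers":1}]'
```

```text
t: 6.45
tool_pos: [0.6097, 0.0126, 0.2226]
tcp_rot: [0.993, 0.115, 0.003, 0.0]
ft_force: [2.0, 0.5, 0.0]
opening: -0.001
t: 6.85
tool_pos: [0.5504, -0.0014, 0.1953]
tcp_rot: [0.993, 0.115, 0.003, 0.001]
ft_force: [1.2, -0.1, 2.3]
opening: -0.003
```

```bash
python3 -m creep '[{"dp":[-1.2,0,1.2],"twist":[0,0,0],"fingers":1},{"dp":[-2.3,0,2.4],"twist":[0,0,0],"fingers":1},{"dp":[-3.1,0,3.5],"twist":[0,0,0],"fingers":1},{"dp":[-3.8,0,4.7],"twist":[0,0,0],"fingers":1},{"dp":[-3.8,0,5.2],"twist":[0,0,0],"fingers":1},{"dp":[-3.8,0,5.4],"twist":[0,0,0],"fingers":1}]'
```

```text
t: 7.45
tool_pos: [0.5133, -0.01, 0.139]
tcp_rot: [0.993, 0.115, 0.001, 0.001]
ft_force: [-1.5, -0.2, 1.5]
opening: 0.002
```

```bash
for i in 1 2; do python3 -m creep '[{"dp":[0,0,0.3],"twist":[0,0,0],"fingers":1},{"dp":[0,0,0.3],"twist":[0,0,0],"fingers":1}]'; done
```

```text
t: 7.65
tool_pos: [0.5135, -0.0096, 0.1351]
tcp_rot: [0.993, 0.115, 0.001, 0.0]
ft_force: [-0.4, -0.6, 2.5]
opening: 0.002
t: 7.85
tool_pos: [0.5136, -0.0097, 0.1349]
tcp_rot: [0.993, 0.115, 0.001, 0.001]
ft_force: [-14.5, -1.9, 30.0]
opening: -0.003
```

Hard stop at z 0.135 with 30 N, so the cover is shut. I'll hold a moment, lift, and go above the feed button.

```bash
python3 -m creep '[{"dp":[0,0,0],"twist":[0,0,0],"fingers":1},{"dp":[0,0,0],"twist":[0,0,0],"fingers":1},{"dp":[0,0,-2],"twist":[0,0,0],"fingers":1},{"dp":[0,0,-4],"twist":[0,0,0],"fingers":1},{"dp":[-3.5,3.5,-4],"twist":[0,0,0],"fingers":1},{"dp":[-7.1,7.2,-4],"twist":[0,0,0],"fingers":1},{"dp":[-7.1,7.2,-4],"twist":[0,0,0],"fingers":1},{"dp":[-7.1,7.2,-4],"twist":[0,0,0],"fingers":1},{"dp":[-7.1,7.2,-4],"twist":[0,0,0],"fingers":1}]'
python3 - <<'E'
from cell import ctrl
from h import *
s=ctrl.state();d=ctrl.snapshot('wrist')
b=ctrl.snapshot('scene')['frame'][230:340,275:415,::-1]
im=np.hstack([cv2.resize(d['frame'][:,:,::-1],(400,300)),cv2.resize(b,(382,300))])
cv2.imwrite('pics/w3.png',im);print(s['tool_pos'],s['ft_force'])
*t,th=np.load('pose.npy');R=np.array([[np.cos(th),-np.sin(th)],[np.sin(th),np.cos(th)]])
print('in printer',R.T@(s['tool_pos'][:2]-t))
E
```

```text
t: 8.75
tool_pos: [0.4607, -0.095, 0.1716]
tcp_rot: [0.993, 0.116, 0.0, -0.0]
ft_force: [0.0, 0.8, 0.5]
opening: -0.001
[ 0.46074859 -0.09499665  0.17157902] [0.02638816 0.80424551 0.51943881]
in printer [-0.08810739 -0.06927914]
```

View pics/w3.png

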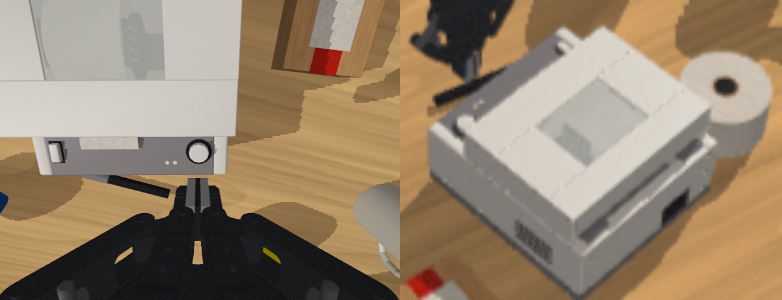

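The cover is shut and flush. The button (199,151) is in line with the tips at column 198, and the TCP is at printer (-88,-69). Pressing now.

```bash
python3 -m creep '[{"dp":[0,0,4],"twist":[0,0,0],"fingers":1},{"dp":[0,0,6.5],"twist":[0,0,0],"fingers":1},{"dp":[0,0,6.5],"twist":[0,0,0],"fingers":1},{"dp":[0,0,7.3],"twist":[0,0,0],"fingers":1},{"dp":[0,0,7.9],"twist":[0,0,0],"fingers":1},{"dp":[0,0,8.0],"twist":[0,0,0],"fingers":1},{"dp":[0,0,8.0],"twist":[0,0,0],"fingers":1}]'
```

```text
t: 9.55
tool_pos: [0.4614, -0.0955, 0.0931]
tcp_rot: [0.993, 0.116, 0.001, 0.0]
ft_force: [-3.0, 3.1, 7.8]
opening: -0.001
```

```bash
python3 -m creep '[{"dp":[0,0,0.2],"twist":[0,0,0],"fingers":1},{"dp":[0,0,0.2],"twist":[0,0,0],"fingers":1}]'; python3 -m creep '[{"dp":[0,0,-3],"twist":[0,0,0],"fingers":1},{"dp":[0,0,-7],"twist":[0,0,0],"fingers":1},{"dp":[0,0,-11],"twist":[0,0,0],"fingers":1},{"dp":[-2,4,-15],"twist":[0,0,0],"fingers":1},{"dp":[-2,8,-15],"twist":[0,0,0],"fingers":1},{"dp":[-2,12,-15],"twist":[0,0,0],"fingers":1},{"dp":[-2,12,-15],"twist":[0,0,0],"fingers":1},{"dp":[-2,12,-15],"twist":[0,0,0],"fingers":1}]';  python3 - <<'E'
from cell import ctrl
from h import *
a=ctrl.snapshot('top')['frame'][:,:,::-1];b=ctrl.snapshot('scene')['frame'][:,:,::-1]
cv2.imwrite('pics/end.png',np.hstack([cv2.resize(a[90:290,220:420],(400,400)),cv2.resize(b[220:350,275:405],(400,400))]))
E
```

```text
t: 9.75
tool_pos: [0.4615, -0.0955, 0.0927]
tcp_rot: [0.993, 0.115, 0.001, 0.001]
ft_force: [-10.2, 4.9, 26.1]
opening: -0.004
t: 10.55
tool_pos: [0.4683, -0.2182, 0.2398]
tcp_rot: [0.993, 0.114, 0.0, 0.0]
ft_force: [-0.6, 0.9, 0.8]
opening: -0.002
```

View pics/end.png

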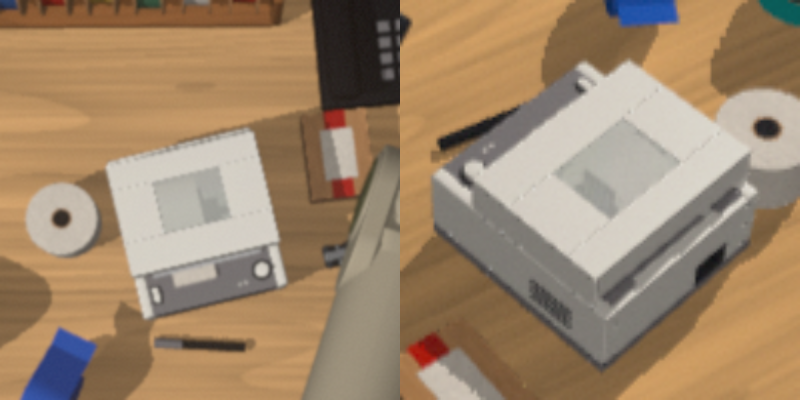

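The cover is flush, the button is up at (262,269), the pause key is up, the bystanders are in place and the arm is clear.

```bash
python3 -c "
from cell import ctrl
print(ctrl.state()['ft_force'],ctrl.finish_job())"
```

```text
the job is handed in; nothing more can be done
[ 0.24434181 -0.77107384  0.85634935] None
```

All three steps were done in order and the job is handed in, at about 10.6 s on the robot's clock. The hand-in gives no verdict, and the joint values below are worked out from tool positions and forces, because the state does not report the printer's joints.

- **Guide:** I pushed it in with the shut fingertips until it met a hard stop at about 13 N. Tool position puts it near 0.051 m, and the wrist picture showed the roll tight between the guide and the fixed arm, with the cover still up.
- **Cover:** I swung it over from behind and pressed it until it stopped at z 0.135 m with 30 N, which is its shut height. It looks flush in the last pictures.
- **Feed button:** I pressed it to its stop (tip at z 0.093 m, 26 N), then let it come up.

The last pictures showed the feed button and pause key up and the spare roll, marker and gift box in place. They did not cover the mug, tin or tape dispenser, which the arm did not go near. The arm was clear of everything, with under 1.2 N of residual force. No check failed. The measured points agreed with the given dimensions to within about 5 mm, the largest error being a corner read from the scene camera.

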